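Zero the cut counter and hold the key machine's guard open

TASK

Get the key-cutting machine ready to be brushed out: with the guard still shut, turn the cut counter's reset knob anticlockwise fully home to its zero stop, then lift the clear guard by its bar handle and hold it open at 45 degrees. The guard falls shut by itself, so finish while still holding it there, steady in the fingers, and leave the other things on the bench where they are.

Things in the scene. Friction and masses are not known exactly. Their poses are not given: they have to be found in the camera images.
- machine: The key-cutting machine, a fixed dark grey benchtop unit 340 (x) x 220 (y) mm. Origin on the table under the middle of the cutting bay; own -x is the front (towards the robot), +z up; its base spans x -105 to +235 mm. Bay side walls reach 119 mm high; behind the bay (own x 92 to 232 mm) the housing with a small screen reaches about 165 mm.
- guard (a joint): Opening angle of the clear plastic guard over the cutting bay, in rad: 0 shut (panel level), 0.785 is 45 degrees, stop at 1.4. It hinges along its rear edge, the front edge lifts. About 0.25 to 0.45 kg; its weight and a light spring pull it shut from every angle: it never stays open by itself. Lifting at the handle takes about 2 to 8 N.
- guard_edge (a point): Middle of the guard's front (free) top edge. The panel is 172 (front-back) x 216 x 6 mm with a skirt hanging 32 mm below it along this edge. Shut, this point is 172 mm in front of and 6 mm above the hinge axis.
- guard_handle (a point): Middle of the guard's handle: a round steel bar 12 mm thick, along the machine's y, 98 mm clear between its two end posts, its centre 40 mm above the panel's top. Shut, it is 150 mm in front of and 46 mm above the hinge axis, 166 mm above the table. Moves with the guard. The bar may turn between gripping fingers.
- guard_axis (a point): Middle of the guard's hinge axis (axis along the machine's y), 120 mm above the table, at machine x = +82 mm; does not move.
- counter_box: The cut counter: a separate fixed dark box 90 x 90 x 45 mm to the left or right of the machine, with a round light dial and a reset knob on top. Origin under its centre, own -x is the side with the zero mark.
- counter (a joint): Angle of the counter's reset knob in rad, 0 at the zero stop (pointer at the thick mark, towards the box's own -x), growing clockwise seen from above up to 4.5. Turn it anticlockwise to the solid stop to reset it. Starts between 0.9 and 2.4; light friction (about 0.03 N m); stays where it is left.
- counter_grip (a point): On the knob's vertical axis at the height to grip, 82 mm above the table. The black knob is a 44 mm disc carrying an upright bar grip 42 long x 14 wide x 32 mm tall, its top 89 mm above the table; a white line on the bar's top marks the pointer end. Axes turn with the knob; own x runs along the bar and the pointer end is own -x.
- blanks_tray: Grey open tray of key blanks, 100 x 90 x 30, origin under its centre (mm). Loose; to be left alone.
- brush: Wooden hand brush lying on the table, 200 long (mm). Loose; to be left alone.
- screwdriver: Black-handled screwdriver lying on the table, 200 long (mm). Loose; to be left alone.
- padlock: Brass padlock lying flat, 44 x 50 x 22 with a steel shackle (mm). Loose; to be left alone.
- oil_bottle: Small white upright bottle, 40 diameter, 120 tall (mm). Loose; to be left alone.
- spare_jaw: Steel L-section clamp jaw, 60 x 40 x 33 mm. Loose; to be left alone.
- lock_cylinder: Brass door-lock cylinder, 60 long, 32 high (mm). Loose; to be left alone.
Mind the look-alikes: they are no part of the job. Leave any brown or green look-alike of the counter_box alone.

How it is judged:
By the outcome, as a careful person would: the job done as asked, in the order asked, and still so for the second after the job is handed in, while the arm keeps its last pose, push and grip.
It also fails if it takes over 62 s, if anything falls off the work surface, if the arm or the gripper's body presses on something with over 40 N, if the wrist force passes 120 N, or if a joint passes its speed limit or range.

ROBOT

A 6-joint arm with a two-finger parallel gripper is mounted at the origin on the work surface. World frame = base frame: x ahead of the robot, y to its left, z up, the work surface at z = 0. Lengths are in m, angles in degrees, forces in N, time in s.
With the tool pointing down it reaches from about 0.4 to 0.825 m from the base axis. Payload 7 kg.
Tool frame: the origin (TCP) lies at the very end of the fingers, on their centre line; the grasp point (between the pads) lies 19 mm behind it (r.hold_point_z is the distance from the TCP to the grasp point, in m); z points along the fingers, y is the direction in which the jaws open and shut (so a half turn about z gives the same grasp; the last joint's range is limited). The gripper opens to 88 mm and grips with 3 to 60 N. Pads are 19 mm wide; open, the fingers measure 130 mm over their backs; the gripper's body (78 mm by 193 mm) begins 47 mm behind the grasp point.
Start: joints at [-56.603, 20.546, 0.682, 0, -70.136, -16.507], TCP at [0.196, -0.646, 0.227] pointing down, gripper open.
Joint ranges: [-176.03, 176.03], [-82.01, 121.73], [-58.28, 71.71], [-173.87, 95.51], [-174.79, -0.11], [-173.66, 173.66]. Speed limits (degrees/s): [136.94, 136.94, 172.46, 180, 180, 180].

INTERFACE

Orientations are given as [roll, pitch, yaw] about the fixed x, y, z axes, in that order (R = Rz(yaw) Ry(pitch) Rx(roll)).
In Python, from plant import r gives the robot as it stands. The module is installed in compiled form; this text tells all that it offers.
- The arm moves only by the shell command python3 -m inch 'ROWS' [FORCE]. ROWS is text: rows parted by semicolons, each of 7 numbers parted by spaces: the shift along the tool's x, y, z in m, then the turn, a rotation vector about the tool's x, y, z in rad, then the opening, from 0 (shut) to 1 (fully open). In form: tx ty tz ax ay az jaw; .... A call has 1 to 20 rows; each row shifts and turns the commanded pose from where the row before left it, along the tool's axes as they then stand; what a row does not reach is not made up. A row lasts 1/12 s, in which the tool goes at most 41.7 mm and 7.16 degrees, less where a joint would pass 70% of its speed; a pose out of reach is approached as far as the arm can. A call with a gripper value outside its range is refused whole. The fingers move at their own pace and stop on an object; FORCE is the grip in N (left out, the last holds). Time passes only in rows, so rows that do not move let the fingers close. It gives the time, the measured TCP pose, the force and the opening at its end, in the units of the state.
- r.get_state(): the state, without advancing time (a new reading comes with each control period).
- r.capture(name): name is "scene" or "top" or "wrist"; returns the picture (420x560x3 uint8, red, green, blue); there is no depth.
- r.camera_params(name): a dict with "vfov" (degrees; the focal length in pixels is half the picture's height over the tangent of half this angle, whatever the lens; pixels are square), "cx", "cy" (the principal point, pixels), "distortion" ([k1, k2, p1, p2, k3] as OpenCV has them; the pictures are not rectified), "R" (3x3) and "t" (3): a world point X has camera coordinates R X + t. Camera axes: x right, y down, z forward; pixel columns grow to the right and rows downward; lengths in m; the calibration is good to about 2 mm. A picture is of the moment at which its call begins: read the wrist's pose just before it. camera_params takes no time and is no camera call; for the wrist camera it gives the pose at the moment of the call.
- r.close_job(): hands the job in, once; it reports no verdict.
Trained networks look in the newest picture that a camera, given by its name, has taken for a name from the list of things; names that differ only in an ending like _2 or _b are one class to them, and where a whole thing is asked for, a point or a joint stands for the part that bears it (a point fixed in the world has none). Each returns a list of dicts, best first, with "p" (0 to 1); they miss things now and then, are a little off and sometimes report something else, mostly with a low value. They report only what shows in the picture. A call takes as long as a camera call. They do not tell look-alikes from the thing itself.
- r.recognise(target, camera): "xy" ([column, row] in pixels, amid what is visible of it).
The state is a dict: "time_s": time; "joints": joint angles; "qd": joint speeds; "joint_torque": joint torques, N m; "tcp_pos": TCP position; "eef_rot": TCP orientation; "contact_force": force on the tool from outside, world axes, zero at the start; "moment": the same for the moment, N m; "gripper_width": finger opening in m.
Only numpy, scipy, OpenCV 4.12 (cv2) and the standard library are available. Lean on these libraries where they do the work, as an engineer would, in place of code of your own. Each camera call takes 0.05 s, during which the arm holds its last target.

## Working session

There is one attempt and no reset: what is moved stays moved. The work goes in short steps, Python scripts to look and compute and a shell command to move; the robot and the scene stay as the last step left them, time stands still between calls to the robot, and variables do not carry over. Pictures are saved under pics/ and viewed, and the job is handed in when it is done.

```bash
mkdir -p pics; python3 - <<'E'
from plant import r
import cv2
print(r.get_state())
for c in ["scene","top","wrist"]:
    im=r.capture(c); cv2.imwrite(f"pics/{c}0.png",im[:,:,::-1])
    p=r.camera_params(c); print(c,p)
    for n in ["machine","counter_box","counter_grip","guard_handle","guard_edge"]:
        print(n,[(d['xy'],round(d['p'],2)) for d in r.recognise(n,c)][:4])
E
```

```text
{'time_s': 0.0, 'joints': array([-5.66021907e+01,  2.05918697e+01,  6.33235616e-01, -2.04970606e-02,
       -7.01367810e+01, -1.65053992e+01]), 'qd': array([ 0.02410466,  0.08070012, -0.04258792, -0.09465509, -0.01898322,
       -0.03932904]), 'joint_torque': array([ 1.61805350e-03, -5.82719851e+01,  2.93057960e+01,  6.99688330e+00,
        6.78254830e-03, -1.68765077e-04]), 'tcp_pos': array([ 0.1959486 , -0.64540821,  0.22561252]), 'eef_rot': array([ 1.79903042e+02, -8.63617931e-03, -1.63114563e+02]), 'contact_force': array([-0.20005205, -0.211465  ,  0.13819042]), 'moment': array([ 0.02242621, -0.00957723,  0.00345646]), 'gripper_width': 0.08782646346838338}
scene {'vfov': 51.789613680329715, 'cx': 278.66454710358875, 'cy': 211.8590520511412, 'distortion': array([0.00447929, 0.        , 0.        , 0.        , 0.        ]), 'R': array([[ 0.82882621,  0.55907566,  0.02194351],
       [ 0.36617555, -0.51236439, -0.7767871 ],
       [-0.42303969,  0.65185669, -0.62938087]]), 't': array([-0.40170096, -0.10752368,  1.57468855])}
machine [([330.5, 237.6], 0.76)]
counter_box [([157.5, 312
[... 793 characters left out ...]
, 0.6)]
counter_grip [([397.5, 305.1], 0.65), ([413.8, 179.4], 0.65), ([422.6, 240.4], 0.61), ([362.3, 219.6], 0.48)]
guard_handle [([263.0, 168.6], 0.83)]
guard_edge [([260.6, 171.2], 0.86), ([359.8, 218.7], 0.53)]
wrist {'vfov': 71.00989305156183, 'cx': 277.3295572364735, 'cy': 210.14537296658764, 'distortion': array([-0.03519584,  0.        ,  0.        ,  0.        ,  0.        ]), 'R': array([[-2.89534084e-01,  9.57167704e-01, -2.15080860e-05],
       [ 9.20975021e-01,  2.78592264e-01,  2.72380911e-01],
       [ 2.60720203e-01,  7.88437491e-02, -9.62189503e-01]]), 't': array([ 0.67439149, -0.03550075,  0.38992257])}
machine []
counter_box []
counter_grip []
guard_handle []
guard_edge []
```

View pics/scene0.png

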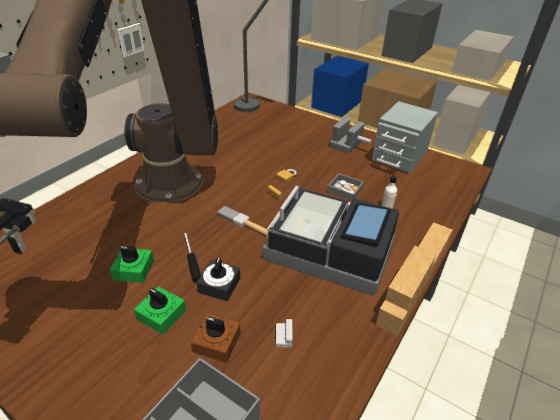

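View pics/top0.png

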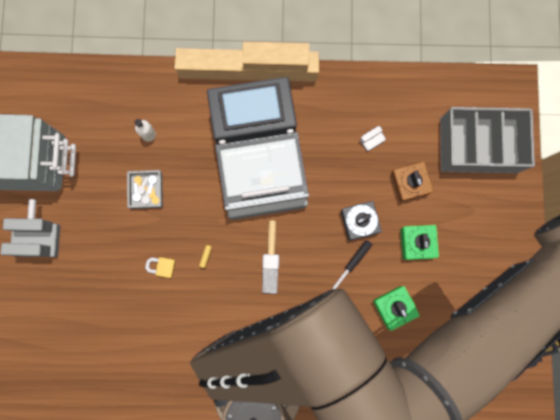

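```bash
python3 - <<'E'
import cv2
im=cv2.imread("pics/top0.png")[160:340,330:460]
cv2.imwrite("pics/topc.png",cv2.resize(im,None,fx=3.3,fy=3.3,interpolation=cv2.INTER_CUBIC))
im=cv2.imread("pics/scene0.png")[240:360,100:260]
cv2.imwrite("pics/scenec.png",cv2.resize(im,None,fx=4.5,fy=4.5,interpolation=cv2.INTER_CUBIC))
E
```

```text
(no output)
```

View pics/topc.png

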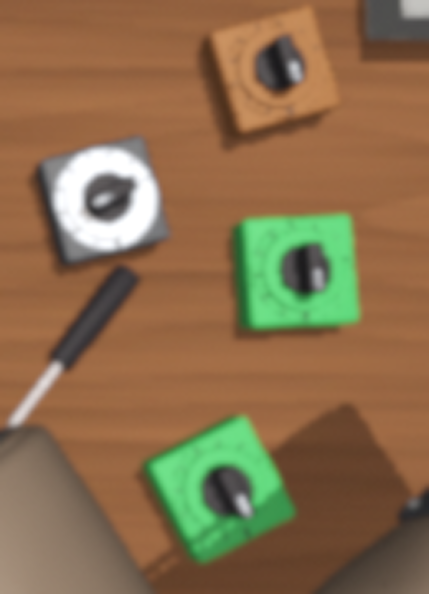

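View pics/scenec.png

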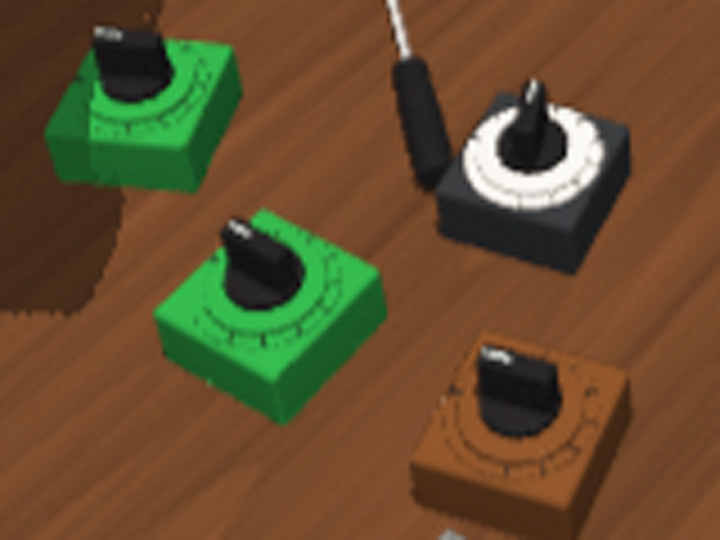

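Four counter-like boxes show in the top view: the dark box with the white dial at (362,220), green ones at (420,242) and (397,308), and a brown one at (412,181). The dark one fits "dark box, light dial" and lies right of the machine, so it is the counter. The machine is at about (258,150), with its handle at (263,185).

```bash
cat > h.py <<'E'
import numpy as np, cv2
def K(p,h=420):
    f=h/2/np.tan(np.radians(p['vfov'])/2); return np.array([[f,0,p['cx']],[0,f,p['cy']],[0,0,1.]])
def ray(p,xy):
    u=cv2.undistortPoints(np.array([[xy]],float),K(p),np.array(p['distortion']))[0,0]
    R=np.array(p['R']);t=np.array(p['t']); return -R.T@t, R.T@np.array([u[0],u[1],1.])
def onz(p,xy,z):
    c,d=ray(p,xy); return c+d*(z-c[2])/d[2]
def proj(p,X):
    return cv2.projectPoints(np.atleast_2d(np.array(X,float)),cv2.Rodrigues(np.array(p['R']))[0],np.array(p['t']),K(p),np.array(p['distortion']))[0][:,0]
def tri(obs):
    A=np.zeros((3,3));b=np.zeros(3)
    for p,xy in obs:
        c,d=ray(p,xy);d/=np.linalg.norm(d);M=np.eye(3)-np.outer(d,d);A+=M;b+=M@c
    return np.linalg.solve(A,b)
E
python3 - <<'E'
from plant import r
from h import *
pt=r.camera_params("top");ps=r.camera_params("scene")
print("grip",tri([(pt,(362.3,219.6)),(ps,(219.5,273))]), onz(pt,(362.3,219.6),.082), onz(ps,(219.9,273),.07))
print("dial ctr top", onz(pt,(361.5,219.5),.048))
im=cv2.imread("pics/top0.png")
def crop(n,x0,x1,y0,y1,f,src):
    cv2.imwrite(n,cv2.resize(src[y0:y1,x0:x1],None,fx=f,fy=f,interpolation=cv2.INTER_CUBIC))
crop("pics/m1.png",195,325,70,230,3.7,im)
crop("pics/c1.png",332,392,190,250,9,im)
crop("pics/m2.png",255,415,170,295,4.7,cv2.imread("pics/scene0.png"))
E
```

```text
grip [ 0.47113278 -0.2736534   0.05201212] [ 0.46477425 -0.27107438  0.082     ] [ 0.4866396  -0.28274505  0.07      ]
dial ctr top [ 0.46901739 -0.27474232  0.048     ]
```

View pics/m1.png

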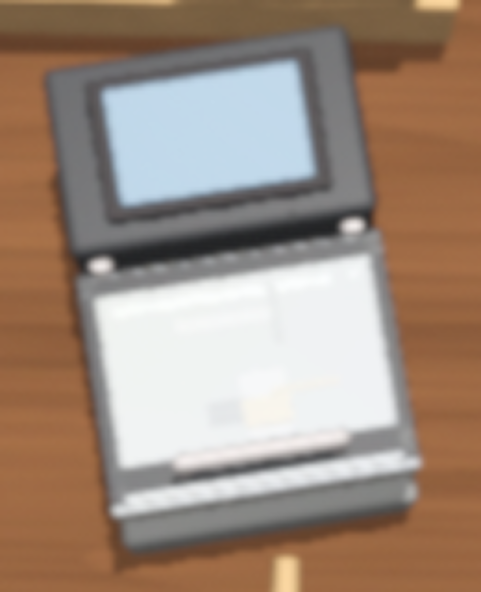

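View pics/c1.png

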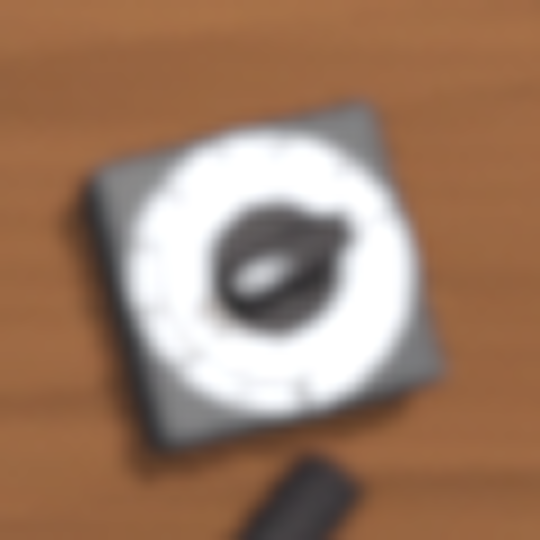

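View pics/m2.png

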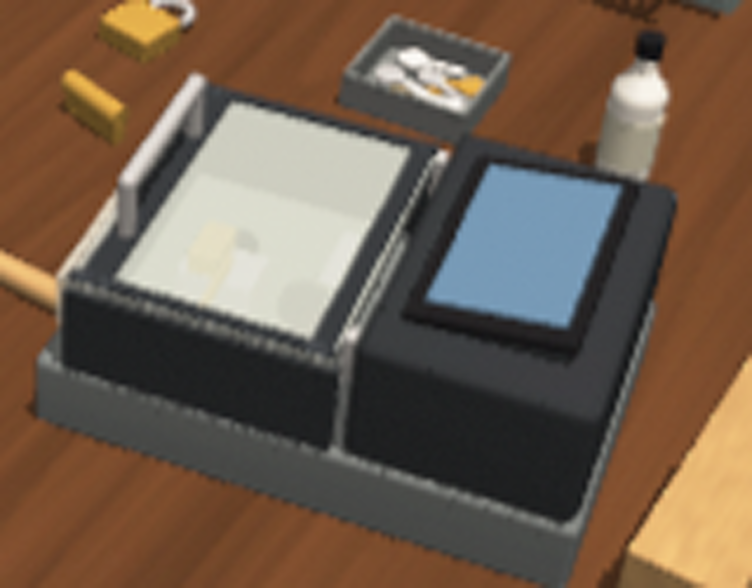

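```bash
python3 - <<'E'
from plant import r
from h import *
from scipy.optimize import least_squares
pt=r.camera_params("top");ps=r.camera_params("scene")
for p in(pt,ps): print("cam",-np.array(p['R']).T@np.array(p['t']))
T=lambda a,b:(195+a/3.7,70+b/3.7); S=lambda a,b:(255+a/4.7,170+b/4.7)
obs=[]
# model pts machine frame; +y = robot left = image left in top
obs+= [(pt,[-.105,.11,None],T(128,550),'base'),(pt,[-.105,-.11,None],T(412,512),'base')]
# guard front edge top corners, z=.126, x=-.09, y=+-.108
G=[(pt,[-.090,.108,.126],T(118,510)),(pt,[-.090,-.108,.126],T(418,460)),
   (pt,[-.068,0,.166],T(262,452)),(pt,[.232,.11,.163],T(47,72)),(pt,[.232,-.11,.163],T(348,30)),
   (ps,[-.068,.049,.17],S(195,80)),(ps,[-.068,-.049,.17],S(128,182)),
   (ps,[-.105,-.11,0],S(38,405)),(ps,[.235,-.11,0],S(567,586)),(ps,[-.09,-.108,.126],S(68,280))]
def W(v,X): c,s=np.cos(v[2]),np.sin(v[2]); return np.array([v[0]+c*X[0]-s*X[1],v[1]+s*X[0]+c*X[1],X[2]])
def f(v): return np.concatenate([proj(p,W(v,X))[0]-xy for p,X,xy in G])
s=least_squares(f,[.6,.03,.1],loss='soft_l1'); print(s.x,np.degrees(s.x[2])); print(f(s.x).reshape(-1,2).round(1))
C=lambda a,b:(332+a/9,190+b/9)
D=[(pt,[.045,.045,.045],C(95,185)),(pt,[.045,-.045,.045],C(375,105)),(pt,[-.045,-.045,.045],C(440,370)),(pt,[-.045,.045,.045],C(165,445))]
S2=lambda a,b:(100+a/4.5,240+b/4.5)
D+=[(ps,[-.045,-.045,.045],S2(438,200)),(ps,[.045,-.045,.045],S2(580,232)),(ps,[.045,.045,.045],S2(628,125)),(ps,[-.045,-.045,0],S2(440,235)),(ps,[.045,-.045,0],S2(573,272))]
def g(v): return np.concatenate([proj(p,W(v,X))[0]-xy for p,X,xy in D])
s=least_squares(g,[.465,-.272,.2],loss='soft_l1'); v=s.x;print(v,np.degrees(v[2])); print(g(v).reshape(-1,2).round(1))
# pointer: project bar for several angles
st=r.get_state(); print(st['tcp_pos'],st['eef_rot'])
for a in (.9,1.1,1.3,1.5,1.7):
    th=v[2]-a
    P=[[v[0]-l*np.cos(th),v[1]-l*np.sin(th),.089] for l in(.021,-.021)]
    q=proj(pt,P); q2=proj(ps,P); print(a,((q-[332,190])*9).round().tolist(),((q2-[100,240])*4.5).round().tolist())
E
```

```text
cam [ 0.3061389  -0.039594    1.42576133]
cam [ 1.03846859 -0.85698135  0.91637057]
[5.90258925e-01 2.27760456e-04 1.89157847e-01] 10.837946270323052
[[-1.1  0.5]
 [ 0.1  0.2]
 [-0.4 -1.7]
 [-3.6 -4.8]
 [-0.9 -6.8]
 [-1.5  1.2]
 [-0.1 -1.7]
 [-2.1  4.4]
 [-1.2  2.9]
 [-3.4 -0.1]]
[ 0.46963732 -0.27401571  0.28768154] 16.482938097546253
[[-1.8 -2.6]
 [-1.6 -2.2]
 [ 0.6 -0.3]
 [-0.4  0.1]
 [-2.2 -1.8]
 [-2.2 -0.5]
 [-0.1 -0.7]
 [-1.   1.6]
 [ 0.2  1.7]]
[ 0.1960979  -0.6458694   0.22659931] [-1.79997947e+02  1.05698572e-03 -1.63109372e+02]
0.9 [[246.0, 305.0], [328.0, 191.0]] [[516.0, 81.0], [534.0, 130.0]]
1.1 [[235.0, 295.0], [338.0, 200.0]] [[523.0, 80.0], [527.0, 131.0]]
1.3 [[226.0, 284.0], [347.0, 211.0]] [[530.0, 79.0], [519.0, 131.0]]
1.5 [[220.0, 271.0], [353.0, 224.0]] [[537.0, 80.0], [512.0, 130.0]]
1.7 [[216.0, 257.0], [357.0, 238.0]] [[543.0, 82.0], [506.0, 128.0]]
```

Fit: machine at about (0.590, 0.000), yaw 10.8°. Counter at about (0.470, -0.274), yaw 16.5°, knob at about 1.3 rad. I'll move over the knob and take a wrist look.

```bash
python3 -m inch '-.0306 .0231 0 0 0 0 1;-.0306 .0231 0 0 0 0 1;-.0306 .0231 0 0 0 0 1;-.0306 .0231 0 0 0 0 1;-.0306 .0231 0 0 0 0 1;-.0306 .0231 0 0 0 0 1;-.0306 .0231 0 0 0 0 1;-.0306 .0231 0 0 0 0 1;-.0306 .0231 0 0 0 0 1;-.0306 .0231 0 0 0 0 1;-.0306 .0231 0 0 0 0 1;-.0306 .0231 0 0 0 0 1' 20
python3 -m inch '0 0 0 0 0 .12 1;0 0 0 0 0 .12 1;0 0 0 0 0 .12 1;0 0 0 0 0 .12 1;0 0 0 0 0 .12 1;0 0 0 0 0 .12 1;0 0 0 0 0 .12 1;0 0 0 0 0 .12 1;0 0 0 0 0 .12 1;0 0 0 0 0 .12 1;0 0 0 0 0 .11 1;0 0 0 0 0 0 1'
python3 - <<'E'
from plant import r
from h import *
print(r.get_state()['joints'].round(1))
p=r.camera_params("wrist"); im=r.capture("wrist"); cv2.imwrite("pics/w1.png",im[:,:,::-1])
print(-np.array(p['R']).T@np.array(p['t']))
print([(d['xy'],d['p']) for d in r.recognise("counter_grip","wrist")])
for n,X in dict(knob=[.4696,-.274,.089],d=[.4696,-.274,.046]).items(): print(n,proj(p,X))
import pickle; pickle.dump(p,open("pw1.pkl","wb"))
E
```

```text
time_s: 1.9
tcp_pos: [0.4678, -0.2722, 0.227]
eef_rot: [-180.0, 0.0, -163.1]
contact_force: [1.9, -0.0, 0.6]
gripper_width: 0.0877
time_s: 2.9
tcp_pos: [0.4669, -0.2739, 0.2267]
eef_rot: [180.0, 0.0, 121.5]
contact_force: [0.2, -0.7, 0.0]
gripper_width: 0.0877
[  -9.6    8.   -16.2   -0.   -65.8 -138.8]
[ 0.42909254 -0.21010155  0.38496452]
[([278.9, 198.3], 0.68), ([296.6, 319.4], 0.6), ([55.6, 161.4], 0.57)]
knob [[278.76382305 202.2571883 ]]
d [[278.63189802 193.21581575]]
```

View pics/w1.png

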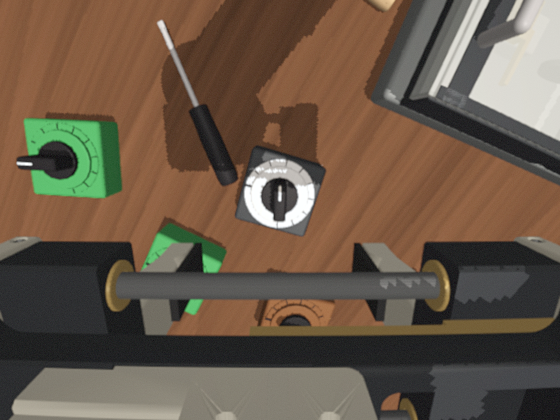

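```bash
python3 - <<'E'
import cv2
im=cv2.imread("pics/w1.png")[140:245,225:335]
cv2.imwrite("pics/w1c.png",cv2.resize(im,None,fx=5.5,fy=5.5,interpolation=cv2.INTER_CUBIC))
E
```

```text
(no output)
```

View pics/w1c.png

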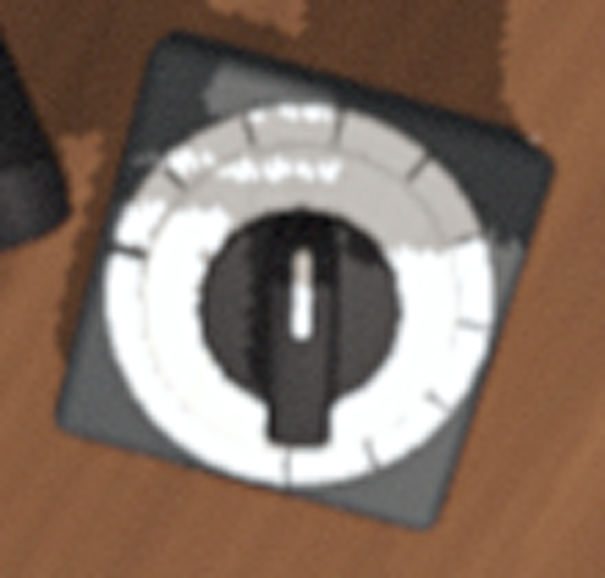

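The crop shows the knob bar upright in the image, with its pointer (white line) up at about (279,188). The dial is centred at (280,193) and the thick zero mark is on the left at (248,186), about 75° anticlockwise of the pointer.

```bash
python3 - <<'E'
from plant import r
from h import *
import pickle
p=pickle.load(open("pw1.pkl","rb"))
c=onz(p,(225+302/5.5,140+293/5.5),.046); z0=onz(p,(225+128/5.5,140+252/5.5),.046)
b=onz(p,(225+300.5/5.5,140+340/5.5),.089); print(c,z0,"bar mid-ish",b)
d=z0-c; print("own -x yaw+180:",np.degrees(np.arctan2(-d[1],-d[0])))
for X in ([-.02,0],[.02,0]):pass
e1=onz(p,(225+302/5.5,140+240/5.5),.089);e2=onz(p,(225+298.5/5.5,140+440/5.5),.089);print(e1,e2,np.degrees(np.arctan2(*(e1-e2)[[1,0]])))
s=r.get_state();yaw=np.radians(s['eef_rot'][2]);x=np.array([np.cos(yaw),np.sin(yaw)]);y=np.array([x[1],-x[0]])
m=c[:2]-s['tcp_pos'][:2];print(s['eef_rot'],"tool shift",m@x,m@y)
E
```

```text
[ 0.47091883 -0.27327222  0.046     ] [ 0.43466155 -0.28501118  0.046     ] bar mid-ish [ 0.47012559 -0.27312694  0.089     ]
own -x yaw+180: 17.940298488528704
[ 0.46034214 -0.2566982   0.089     ] [ 0.48017108 -0.29018199  0.089     ] 120.63382545631195
[1.79989764e+02 1.17287200e-02 1.22053458e+02] tool shift -0.0015364570902377092 0.0037441548092812266
```

```bash
python3 -m inch '-.0012 .0033 .02 0 0 .012 1;0 0 .03 0 0 0 1;0 0 .03 0 0 0 1;0 0 .03 0 0 0 1;0 0 .025 0 0 0 1;0 0 .018 0 0 0 1;0 0 .01 0 0 0 1;0 0 0 0 0 0 1' 20
python3 -m inch '0 0 0 0 0 0 0;0 0 0 0 0 0 0;0 0 0 0 0 0 0;0 0 0 0 0 0 0;0 0 0 0 0 0 0;0 0 0 0 0 0 0;0 0 0 0 0 0 0;0 0 0 0 0 0 0;0 0 0 0 0 0 0;0 0 0 0 0 0 0;0 0 0 0 0 0 0;0 0 0 0 0 0 0' 20
python3 -c "
from plant import r;s=r.get_state();print(s['moment'],s['contact_force'],s['gripper_width'])"
```

```text
time_s: 3.67
tcp_pos: [0.469, -0.2729, 0.0615]
eef_rot: [-179.8, -0.2, 121.3]
contact_force: [-1.5, -0.0, -0.3]
gripper_width: 0.0877
time_s: 4.67
tcp_pos: [0.4693, -0.2736, 0.0635]
eef_rot: [-179.9, -0.0, 121.2]
contact_force: [-4.2, -9.6, 3.3]
gripper_width: 0.0138
[-3.5979135   0.73099734  0.03836185] [-4.20768424 -9.56283568  3.34037188] 0.013835034660580866
```

```bash
python3 -m inch '0 0 0 0 0 -.1 0;0 0 0 0 0 -.1 0;0 0 0 0 0 -.1 0;0 0 0 0 0 -.1 0;0 0 0 0 0 -.1 0;0 0 0 0 0 -.1 0;0 0 0 0 0 -.1 0;0 0 0 0 0 -.1 0;0 0 0 0 0 -.1 0;0 0 0 0 0 -.1 0;0 0 0 0 0 -.1 0;0 0 0 0 0 -.1 0;0 0 0 0 0 0 0;0 0 0 0 0 0 0' 20
python3 -c "
from plant import r;s=r.get_state();print(s['moment'],s['contact_force'],s['eef_rot'],s['joints'])"
python3 -m inch '0 0 0 0 0 -.04 0;0 0 0 0 0 -.04 0;0 0 0 0 0 -.04 0;0 0 0 0 0 0 0;0 0 0 0 0 0 0' 20
python3 -c "
from plant import r;s=r.get_state();print(s['moment'],s['contact_force'],s['eef_rot'],s['joints'])"
```

```text
time_s: 5.83
tcp_pos: [0.4685, -0.2755, 0.0635]
eef_rot: [-179.9, -0.2, -170.1]
contact_force: [-5.2, -16.2, -0.2]
gripper_width: 0.0143
[-6.08078701  1.89019759  0.02550876] [ -5.18628674 -16.24449748  -0.21777362] [-179.89798605   -0.20664155 -170.06265678] [ -9.67264774  17.78258668 -27.71715879   0.23537785 -44.66091504
 -70.55747651]
time_s: 6.25
tcp_pos: [0.4686, -0.2756, 0.0636]
eef_rot: [-179.9, -0.2, -163.3]
contact_force: [-5.6, -17.6, -1.0]
gripper_width: 0.0142
[-6.38985691  1.8620516  -0.4369761 ] [ -5.57158938 -17.55407577  -0.98764271] [-179.92047386   -0.20153999 -163.26444757] [ -9.68829062  17.77988333 -27.70991071   0.22893426 -44.6555295
 -63.73907253]
```

```bash
python3 -m inch '.0013 -.0017 0 0 0 -.03 0;0 0 0 0 0 -.03 0;0 0 0 0 0 0 0;0 0 0 0 0 0 0;0 0 0 0 0 0 0' 25
python3 - <<'E'
from plant import r
import cv2
s=r.get_state();print(s['moment'],s['contact_force'],s['eef_rot'],s['joints'])
im=r.capture("wrist");cv2.imwrite("pics/w2.png",im[:,:,::-1])
E
```

```text
time_s: 6.67
tcp_pos: [0.4688, -0.2758, 0.0636]
eef_rot: [-180.0, -0.1, -159.9]
contact_force: [-3.1, -6.1, 1.7]
gripper_width: 0.0144
[-2.11647005  1.09412544 -0.67881084] [-3.1418841  -6.08012319  1.67156596] [-1.79999185e+02 -7.26276533e-02 -1.59900704e+02] [-9.79333097e+00  1.77862465e+01 -2.76255757e+01  5.25086553e-02
 -4.46507491e+01 -6.01447472e+01]
```

View pics/w2.png

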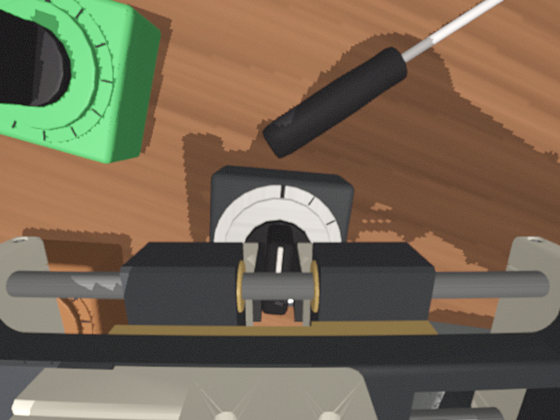

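The thick mark at (283,190) lines up with the pointer, and the twisting moment is building up against the stop. I'll release straight up and check.

```bash
python3 -m inch '0 0 0 0 0 0 .5;0 0 0 0 0 0 .5;0 0 0 0 0 0 .5;0 0 0 0 0 0 .5;0 0 0 0 0 0 .5;0 0 0 0 0 0 .5;0 0 -.01 0 0 0 .5;0 0 -.03 0 0 0 .5;0 0 -.04 0 0 0 .5;0 0 -.04 0 0 0 .5;0 0 -.04 0 0 0 .5;0 0 -.03 0 0 0 .5;0 0 -.02 0 0 0 .5;0 0 0 0 0 0 .5'
python3 - <<'E'
from plant import r
from h import *
print(r.get_state()['joints'].round(1))
p=r.camera_params("wrist"); im=r.capture("wrist"); cv2.imwrite("pics/w3.png",im[:,:,::-1])
cen=proj(p,[.4695,-.2740,.07])[0]; print(cen)
u,v=[int(a) for a in cen]
c=im[max(v-60,0):v+60,max(u-70,0):u+70,::-1]; cv2.imwrite("pics/w3c.png",cv2.resize(c,None,fx=5,fy=5,interpolation=cv2.INTER_CUBIC))
import pickle; pickle.dump((p,max(u-70,0),max(v-60,0)),open("pw3.pkl","wb"))
E
```

```text
time_s: 7.88
tcp_pos: [0.4715, -0.2762, 0.2799]
eef_rot: [-179.7, 0.4, -159.8]
contact_force: [0.6, -1.4, 1.0]
gripper_width: 0.0437
[ -9.7   6.3 -11.2   0.1 -72.  -60. ]
[279.99221383 184.31773586]
```

View pics/w3.png

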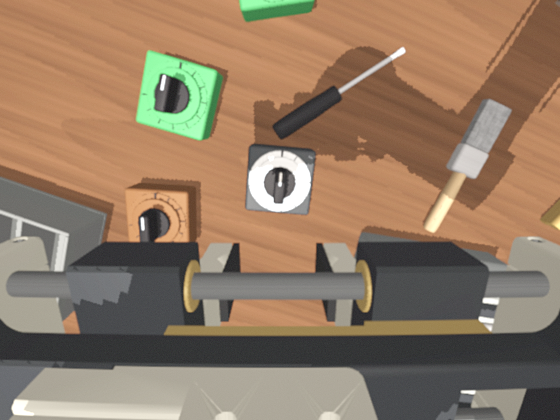

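View pics/w3c.png

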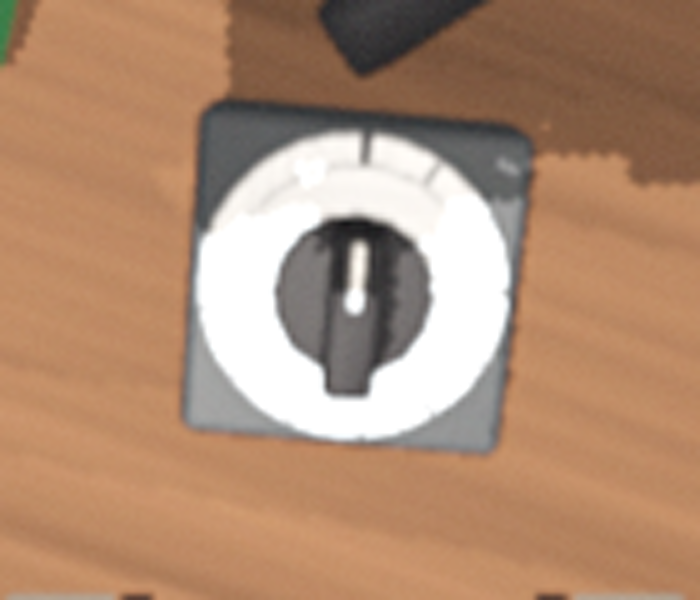

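The pointer and the thick mark agree within about 1.5° (image angles 6° and 4.6°), so the counter is at its zero stop. Next is the guard handle.

```bash
python3 -m inch '-.02 .0329 -.004 0 0 0 .5;-.02 .0329 -.004 0 0 0 .5;-.02 .0329 -.004 0 0 0 .5;-.02 .0329 -.004 0 0 0 .5;-.02 .0329 -.004 0 0 0 .5;-.02 .0329 0 0 0 0 .5;-.02 .0329 0 0 0 0 .5'
python3 -m inch '0 0 0 0 0 -.117 .5;0 0 0 0 0 -.117 .5;0 0 0 0 0 -.117 .5;0 0 0 0 0 -.117 .5;0 0 0 0 0 -.117 .5;0 0 0 0 0 -.117 .5;0 0 0 0 0 -.117 .5;0 0 0 0 0 -.117 .5;0 0 0 0 0 -.117 .5;0 0 0 0 0 -.117 .5;0 0 0 0 0 -.117 .5;0 0 0 0 0 -.117 .5;0 0 0 0 0 0 .5'
python3 - <<'E'
from plant import r
from h import *
import pickle
s=r.get_state();print(s['joints'].round(1),s['tcp_pos'],s['eef_rot'])
p=r.camera_params("wrist"); im=r.capture("wrist"); cv2.imwrite("pics/w4.png",im[:,:,::-1])
im=r.capture("top"); cv2.imwrite("pics/top4.png",im[:,:,::-1])
im=r.capture("scene"); cv2.imwrite("pics/scene4.png",im[:,:,::-1])
pickle.dump(p,open("pw4.pkl","wb"))
v=[.5903,.0002,.1892]; c,q=np.cos(v[2]),np.sin(v[2])
for X in ([-.068,0,.166],[-.068,.049,.166],[-.068,-.049,.166],[-.09,.108,.126],[-.09,-.108,.126]):
  print(X,proj(p,[v[0]+c*X[0]-q*X[1],v[1]+q*X[0]+c*X[1],X[2]]))
E
```

```text
time_s: 8.52
tcp_pos: [0.5209, -0.0089, 0.2934]
eef_rot: [180.0, -0.0, -159.8]
contact_force: [-0.1, -1.1, 0.2]
gripper_width: 0.0436
time_s: 9.6
tcp_pos: [0.5209, -0.0108, 0.2929]
eef_rot: [179.9, 0.0, -79.0]
contact_force: [-0.4, -0.1, -0.8]
gripper_width: 0.044
[ 20.4   3.8 -12.3  -0.  -74.   -9.4] [ 0.52085966 -0.01076579  0.29287312] [ 1.79916496e+02  3.96628306e-03 -7.90360490e+01]
[-0.068, 0, 0.166] [[275.51207717 200.16051011]]
[-0.068, 0.049, 0.166] [[275.54121666 245.76135497]]
[-0.068, -0.049, 0.166] [[275.48370714 150.26332538]]
[-0.09, 0.108, 0.126] [[293.53760483 277.54045447]]
[-0.09, -0.108, 0.126] [[296.84842644  89.5226599 ]]
```

View pics/w4.png

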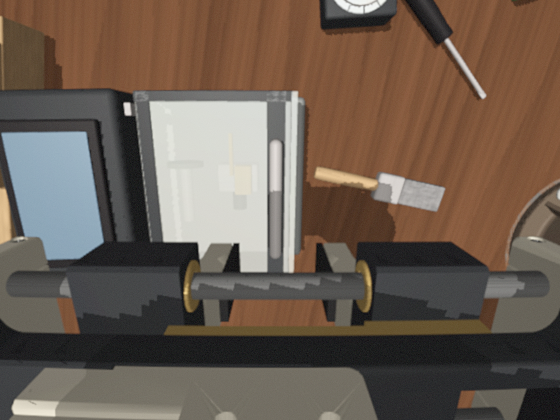

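```bash
python3 - <<'E'
import cv2
im=cv2.imread("pics/w4.png")[80:280,225:325]
cv2.imwrite("pics/w4c.png",cv2.resize(im,None,fx=3,fy=3,interpolation=cv2.INTER_CUBIC))
g=cv2.cvtColor(cv2.imread("pics/w4.png"),cv2.COLOR_BGR2GRAY)
for y in range(140,245,12): print(y,g[y,262:304].tolist())
E
```

```text
140 [217, 219, 220, 219, 209, 144, 106, 106, 108, 117, 132, 150, 164, 165, 162, 153, 135, 115, 102, 98, 97, 106, 127, 174, 208, 213, 209, 203, 196, 203, 219, 221, 220, 216, 190, 134, 108, 113, 111, 101, 94, 83]
152 [217, 217, 219, 220, 207, 142, 103, 130, 175, 194, 206, 212, 218, 222, 217, 207, 200, 190, 171, 140, 81, 59, 106, 174, 209, 211, 207, 196, 194, 214, 220, 219, 220, 211, 175, 124, 110, 113, 107, 101, 89, 71]
164 [218, 218, 217, 219, 207, 142, 97, 129, 175, 194, 205, 212, 218, 221, 216, 206, 197, 186, 170, 135, 76, 62, 127, 189, 209, 211, 206, 195, 193, 215, 220, 219, 220, 209, 158, 115, 112, 111, 107, 97, 87, 67]
176 [216, 218, 219, 219, 208, 139, 94, 131, 176, 195, 206, 212, 216, 220, 215, 207, 198, 186, 165, 127, 73, 70, 138, 198, 209, 211, 204, 194, 195, 215, 220, 220, 217, 194, 136, 109, 114, 111, 102, 92, 78, 65]
188 [216, 216, 217, 218, 205, 139, 95, 131, 176, 196, 207, 212, 218, 220, 215, 205, 197, 185, 165, 127, 70, 74, 149, 205, 211, 208, 203, 193, 200, 216, 220, 220, 213, 173, 124, 110, 108, 110, 102, 90, 72, 65]
200 [215, 216, 217, 218, 207, 125, 55, 81, 118, 132, 138, 143, 149, 153, 151, 144, 142, 133, 119, 92, 62, 85, 160, 208, 211, 208, 200, 200, 216, 219, 219, 220, 209, 158, 114, 109, 110, 105, 98, 83, 66, 62]
212 [215, 216, 217, 218, 205, 128, 57, 84, 117, 133, 137, 142, 149, 153, 151, 146, 140, 132, 117, 87, 61, 93, 163, 205, 210, 206, 196, 195, 214, 218, 220, 219, 208, 146, 107, 111, 108, 102, 94, 78, 66, 63]
224 [217, 214, 217, 218, 206, 140, 67, 81, 119, 134, 138, 145, 149, 153, 148, 144, 140, 131, 114, 77, 60, 104, 171, 207, 209, 204, 194, 195, 215, 218, 218, 214, 190, 134, 109, 109, 108, 101, 90, 69, 61, 63]
236 [215, 214, 217, 217, 206, 139, 65, 80, 120, 132, 138, 146, 149, 152, 149, 144, 138, 131, 111, 73, 65, 125, 189, 209, 209, 204, 193, 196, 213, 218, 218, 210, 172, 125, 108, 109, 105, 96, 84, 66, 61, 66]
```

View pics/w4c.png

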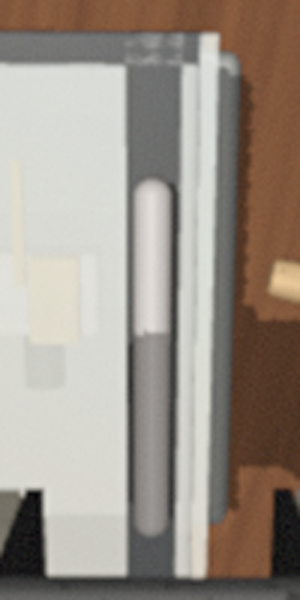

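View pics/top4.png

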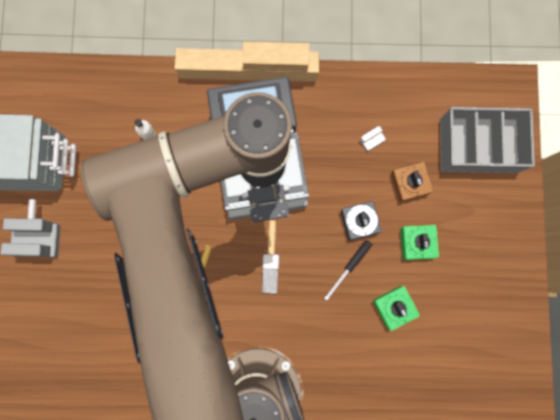

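```bash
python3 -m inch '.0023 -.0022 .03 0 0 0 .5;0 0 .035 0 0 0 .5;0 0 .035 0 0 0 .5;0 0 .025 0 0 0 .5;0 0 .015 0 0 0 .5;0 0 .006 0 0 0 .5;0 0 0 0 0 0 .5'
python3 - <<'E'
from plant import r
from h import *
im=r.capture("scene");cv2.imwrite("pics/s5.png",cv2.resize(im[150:300,230:430,::-1],None,fx=4,fy=4,interpolation=cv2.INTER_CUBIC))
print(r.get_state()['contact_force'])
E
```

```text
time_s: 10.33
tcp_pos: [0.5232, -0.0128, 0.1462]
eef_rot: [179.8, -0.0, -79.5]
contact_force: [-0.7, 0.3, 0.4]
gripper_width: 0.0438
[ 0.47256084 -0.46901635  1.10775325]
```

View pics/s5.png

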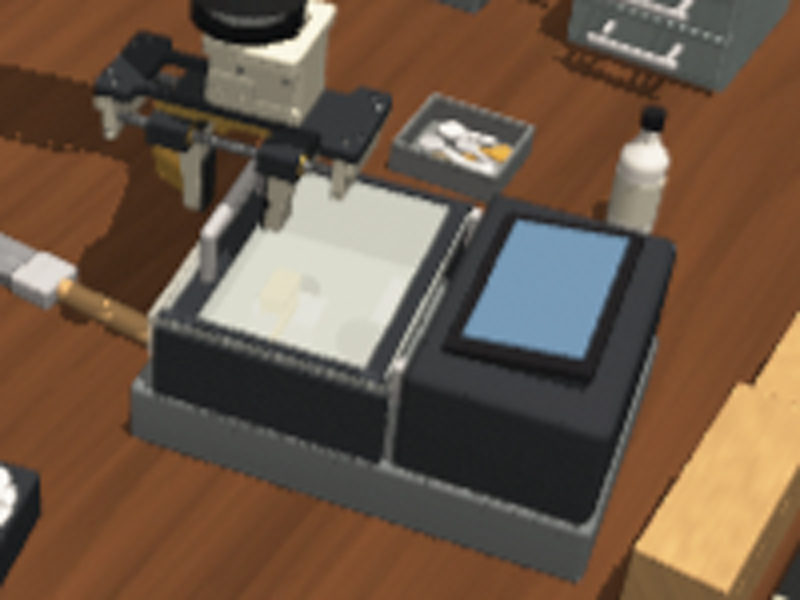

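The fingers straddle the handle bar near crop (235,195) and touch nothing. I'll close on it.

```bash
python3 -m inch '0 0 0 0 0 0 0;0 0 0 0 0 0 0;0 0 0 0 0 0 0;0 0 0 0 0 0 0;0 0 0 0 0 0 0;0 0 0 0 0 0 0;0 0 0 0 0 0 0;0 0 0 0 0 0 0' 40
python3 - <<'E'
# arc plan: tool frame per row, tilt fraction
import numpy as np
from scipy.spatial.transform import Rotation as R
N=16; a0=np.arctan2(.046,.150); rad=np.hypot(.046,.150)
u=lambda k:(1-np.cos(np.pi*k/N))/2
tilt_tot=np.radians(20); th=np.radians(45)
# 2D machine x,z ; tool z down, tool y = -machine x, tilt about machine y
def pose(k):
    t=u(k)*th; g=np.array([-rad*np.cos(a0+t),0,rad*np.sin(a0+t)])
    Rb=np.column_stack([[0,-1,0],[-1,0,0],[0,0,-1]]).astype(float)
    Rr=R.from_rotvec([0,u(k)*tilt_tot,0]).as_matrix()@Rb   # +y rot: z->x : top leans rearward
    return Rr, g-Rr@np.array([0,0,-.019])
for k in range(N):
    A,p=pose(k);B,q=pose(k+1); s=A.T@(q-p); w=R.from_matrix(A.T@B).as_rotvec()
    print(k,np.r_[s,w].round(4))
E
```

```text
time_s: 11.05
tcp_pos: [0.5233, -0.0127, 0.1479]
eef_rot: [179.9, 0.0, -79.3]
contact_force: [-4.6, 0.4, 5.2]
gripper_width: 0.0106
0 [ 0.     -0.0003 -0.0011 -0.0034  0.      0.    ]
1 [ 0.     -0.0009 -0.0033 -0.0099  0.      0.    ]
2 [ 0.     -0.0016 -0.0054 -0.0161  0.      0.    ]
3 [ 0.     -0.0023 -0.0072 -0.0217  0.      0.    ]
4 [ 0.     -0.0031 -0.0086 -0.0264  0.      0.    ]
5 [ 0.     -0.0039 -0.0097 -0.0302  0.      0.    ]
6 [ 0.     -0.0046 -0.0103 -0.0327  0.      0.    ]
7 [ 0.     -0.0052 -0.0105 -0.034   0.      0.    ]
8 [ 0.     -0.0057 -0.0102 -0.034   0.      0.    ]
9 [ 0.     -0.0059 -0.0096 -0.0327  0.      0.    ]
10 [ 0.     -0.0057 -0.0086 -0.0302  0.      0.    ]
11 [ 0.     -0.0053 -0.0073 -0.0264  0.      0.    ]
12 [ 0.     -0.0045 -0.0059 -0.0217  0.      0.    ]
13 [ 0.     -0.0034 -0.0043 -0.0161  0.      0.    ]
14 [ 0.     -0.0021 -0.0026 -0.0099  0.      0.    ]
15 [ 0.     -0.0007 -0.0009 -0.0034  0.      0.    ]
```

```bash
python3 -m inch '0 0 0 0 0 0 0;0 0 0 0 0 0 0;0 0 0 0 0 0 0' 
python3 - <<'E'
from plant import r
from h import *
p=r.camera_params("wrist");im=r.capture("wrist");cv2.imwrite("pics/w6.png",im[:,:,::-1])
im=r.capture("scene");cv2.imwrite("pics/s6.png",cv2.resize(im[150:300,230:430,::-1],None,fx=4,fy=4,interpolation=cv2.INTER_CUBIC))
E
```

```text
time_s: 11.3
tcp_pos: [0.5233, -0.0127, 0.1479]
eef_rot: [179.9, -0.0, -79.3]
contact_force: [-3.1, 1.4, 6.2]
gripper_width: 0.0107
```

View pics/w6.png

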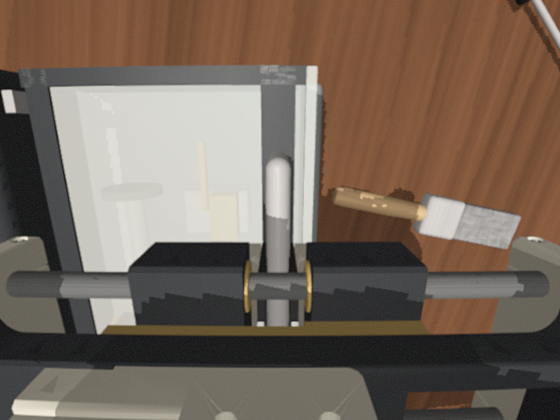

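View pics/s6.png

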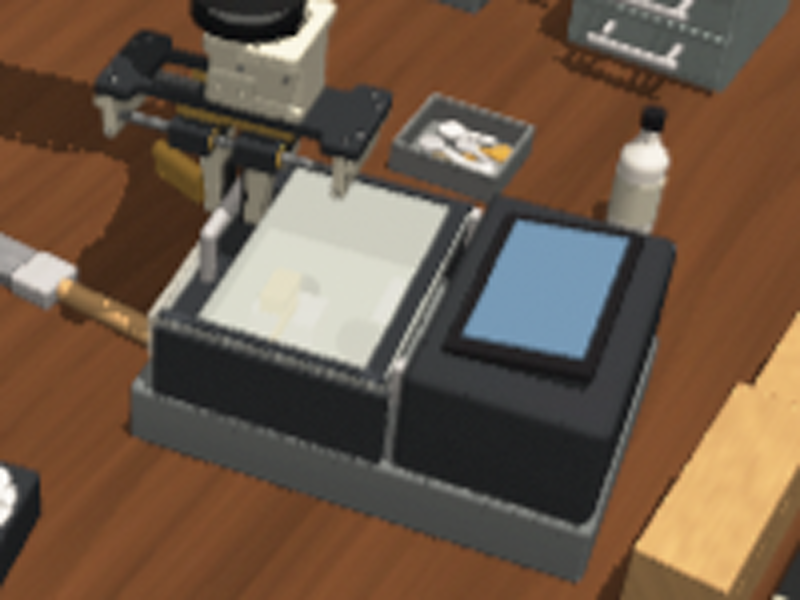

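The bar runs between the pads at wrist pixel (279,290). Now to lift along the arc, in two halves.

```bash
python3 -m inch '0 -.0003 -.0011 -.0034 0 0 0;0 -.0009 -.0033 -.0099 0 0 0;0 -.0016 -.0054 -.0161 0 0 0;0 -.0023 -.0072 -.0217 0 0 0;0 -.0031 -.0086 -.0264 0 0 0;0 -.0039 -.0097 -.0302 0 0 0;0 -.0046 -.0103 -.0327 0 0 0;0 -.0052 -.0105 -.034 0 0 0;0 0 0 0 0 0 0' 40
python3 -c "
from plant import r;s=r.get_state();print(s['joints'],s['contact_force'])"
```

```text
time_s: 12.15
tcp_pos: [0.5481, -0.0082, 0.2022]
eef_rot: [169.5, -0.0, -79.4]
contact_force: [-11.2, -0.5, 2.7]
gripper_width: 0.0107
[ 18.5797099   16.23410303  -9.05718098  -1.46853171 -75.12586919
  -7.42623898] [-11.23954082  -0.53404097   2.74992092]
```

```bash
cat > ga.py <<'E'
from plant import r
from h import *
from scipy.spatial.transform import Rotation as R
def ga():
    s=r.get_state();M=R.from_euler('xyz',s['eef_rot'],degrees=True).as_matrix()
    g=s['tcp_pos']-.019*M[:,2]
    v=[.5903,.0002,.1892];d=g-np.array([v[0],v[1],0]);xm=d[0]*np.cos(v[2])+d[1]*np.sin(v[2]);ym=-d[0]*np.sin(v[2])+d[1]*np.cos(v[2])
    dx=.082-xm;dz=g[2]-.12
    print("zt",M[:,2].round(3),"grasp",g.round(4),"mx,my",xm,ym,"r",np.hypot(dx,dz),"(0.1569) ang",np.degrees(np.arctan2(dz,dx)-np.arctan2(.046,.15)),"F",s['contact_force'].round(1),"M",s['moment'].round(2),s['gripper_width'])
if __name__=="__main__": ga()
E
python3 ga.py
python3 -m inch '0 -.0057 -.0102 -.034 0 0 0;0 -.0059 -.0096 -.0327 0 0 0;0 -.0057 -.0086 -.0302 0 0 0;0 -.0053 -.0073 -.0264 0 0 0;0 -.0045 -.0059 -.0217 0 0 0;0 -.0034 -.0043 -.0161 0 0 0;0 -.0021 -.0026 -.0099 0 0 0;0 -.0007 -.0009 -.0034 0 0 0;0 0 0 0 0 0 0;0 0 0 0 0 0 0' 40
python3 ga.py
python3 - <<'E'
from plant import r
import cv2
for c in("scene","wrist"):
    im=r.capture(c); cv2.imwrite(f"pics/{c}7.png",im[:,:,::-1])
    if c=="scene": cv2.imwrite("pics/s7.png",cv2.resize(im[120:300,230:430,::-1],None,fx=3.3,fy=3.3,interpolation=cv2.INTER_CUBIC))
E
```

```text
zt [-0.179 -0.034 -0.983] grasp [ 0.5515 -0.0075  0.2209] mx,my -0.039543963912049514 -0.00027767299665974916 r 0.15796054680493793 (0.1569) ang 22.64575052424887 F [-11.2  -0.5   2.7] M [-0.33  3.67 -0.07] 0.010715308518130434
time_s: 12.98
tcp_pos: [0.5904, -0.0003, 0.2422]
eef_rot: [159.6, -0.0, -79.3]
contact_force: [-10.3, -0.2, 6.0]
gripper_width: 0.0111
zt [-0.342 -0.065 -0.937] grasp [0.5969 0.0009 0.26  ] mx,my 0.006667802297908981 -0.0005161516062407326 r 0.15896349249152425 (0.1569) ang 44.66346190964924 F [-10.3  -0.2   6. ] M [ 0.05  3.7  -0.31] 0.011067321242406601
```

View pics/s7.png

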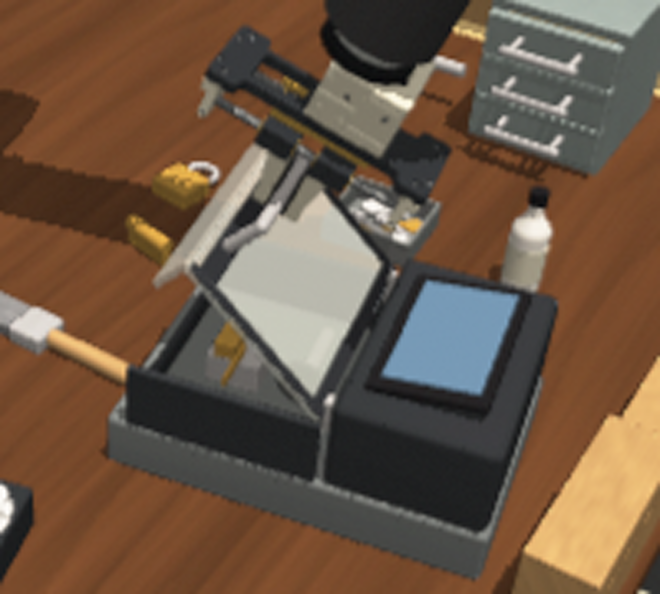

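View pics/wrist7.png

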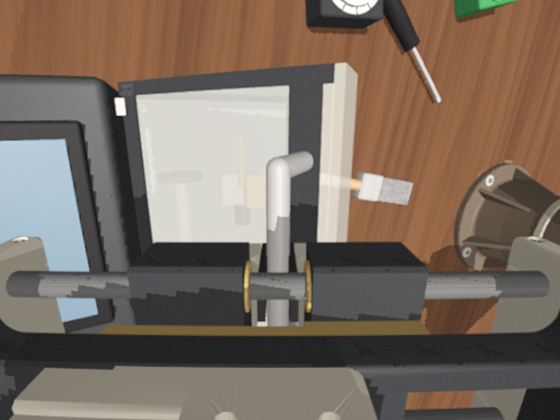

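```bash
python3 - <<'E'
import cv2
im=cv2.imread("pics/wrist7.png")[50:250,100:380]
cv2.imwrite("pics/w7c.png",cv2.resize(im,None,fx=2.8,fy=2.8,interpolation=cv2.INTER_CUBIC))
im=cv2.imread("pics/scene7.png")[150:260,265:365]
cv2.imwrite("pics/s7c.png",cv2.resize(im,None,fx=5.4,fy=5.4,interpolation=cv2.INTER_CUBIC))
from plant import r
from h import *
p=r.camera_params("wrist");ps=r.camera_params("scene")
v=[.5903,.0002,.1892];c,q=np.cos(v[2]),np.sin(v[2])
def G(a,f,h,y):
    a=np.radians(a); x=.082-(f*np.cos(a)-h*np.sin(a)); z=.12+f*np.sin(a)+h*np.cos(a)
    return [v[0]+c*x-q*y,v[1]+q*x+c*y,z]
for a in (40,45,50):
    P=[G(a,.172,.006,-.108),G(a,.172,-.026,-.108),G(a,0.01,.006,-.108),G(a,.15,.046,-.052),G(a,.172,.006,.108)]
    print(a,((proj(p,P)-[100,50])*2.8).round().tolist(),((proj(ps,P)-[265,150])*5.4).round().tolist())
E
```

```text
40 [[699.0, 38.0], [714.0, 64.0], [79.0, 85.0], [535.0, 336.0], [648.0, 902.0]] [[91.0, 283.0], [51.0, 312.0], [319.0, 516.0], [218.0, 214.0], [245.0, 61.0]]
45 [[683.0, 23.0], [715.0, 52.0], [75.0, 85.0], [487.0, 345.0], [634.0, 944.0]] [[112.0, 271.0], [67.0, 296.0], [321.0, 516.0], [242.0, 208.0], [265.0, 49.0]]
50 [[658.0, 6.0], [709.0, 39.0], [71.0, 85.0], [426.0, 355.0], [612.0, 989.0]] [[135.0, 260.0], [86.0, 282.0], [323.0, 517.0], [267.0, 205.0], [286.0, 38.0]]
```

View pics/w7c.png

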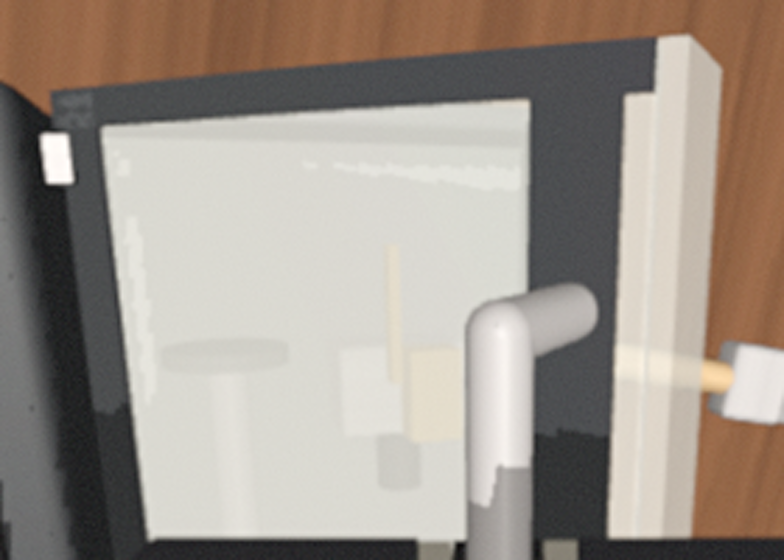

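View pics/s7c.png

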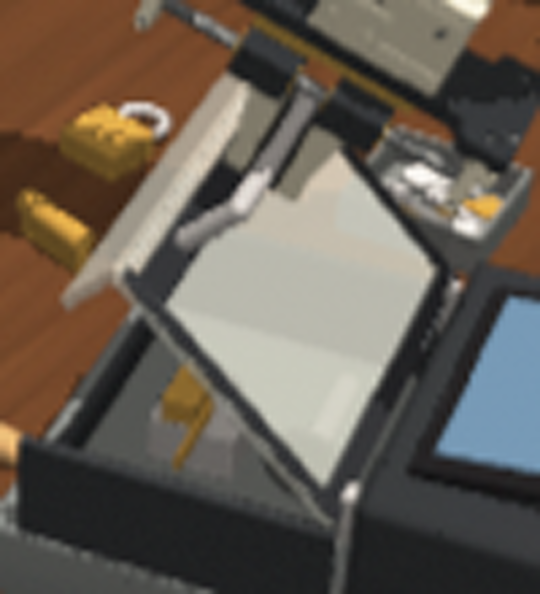

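Wrist view: the guard's front corner is at (347,63) and the skirt corner at (357,75). Together they suggest about 43–44°, against 44.7° from kinematics. I'll nudge it up about 1° and ease the radial push.

```bash
python3 -m inch '0 -.0007 -.0016 0 0 0 0;0 -.0007 -.0015 0 0 0 0;0 0 0 0 0 0 0;0 0 0 0 0 0 0' 40
python3 ga.py
python3 - <<'E'
from plant import r
from h import *
from scipy.optimize import least_squares
p=r.camera_params("wrist");im=r.capture("wrist");cv2.imwrite("pics/w8.png",im[:,:,::-1])
cv2.imwrite("pics/w8c.png",cv2.resize(im[50:250,100:380,::-1],None,fx=2.8,fy=2.8,interpolation=cv2.INTER_CUBIC))
im=r.capture("scene");cv2.imwrite("pics/scene8.png",im[:,:,::-1])
import pickle;pickle.dump(p,open("pw8.pkl","wb"))
E
```

```text
time_s: 13.42
tcp_pos: [0.5935, 0.0003, 0.244]
eef_rot: [159.7, -0.0, -79.3]
contact_force: [-6.4, -0.8, 2.6]
gripper_width: 0.0104
zt [-0.34  -0.064 -0.938] grasp [0.6    0.0016 0.2619] mx,my 0.009755721441787482 -0.0004912962931419183 r 0.15919331171593185 (0.1569) ang 45.96226770727761 F [-6.4 -0.8  2.6] M [ 0.01  2.07 -0.16] 0.010416251992398462
```

View pics/w8c.png

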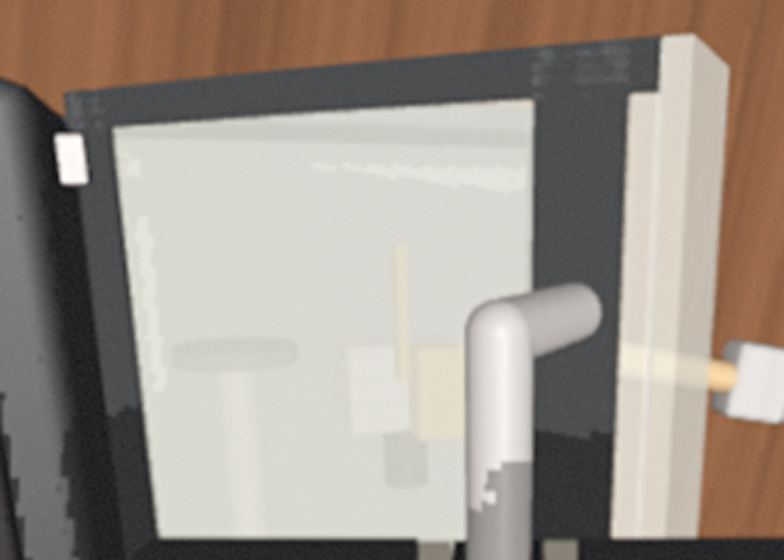

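View pics/scene8.png

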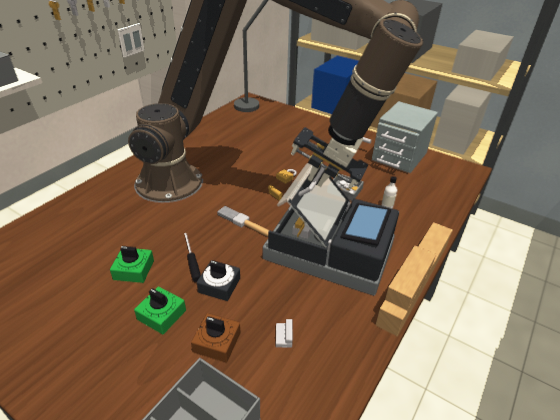

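```bash
python3 - <<'E'
from h import *
import pickle
from scipy.optimize import least_squares
p4=pickle.load(open("pw4.pkl","rb"));p8=pickle.load(open("pw8.pkl","rb"))
def G(v,a,f,h,y):
    c,q=np.cos(v[2]),np.sin(v[2]); x=.082-(f*np.cos(a)-h*np.sin(a)); z=.12+f*np.sin(a)+h*np.cos(a)
    return [v[0]+c*x-q*y,v[1]+q*x+c*y,z]
o=lambda a,b:np.array([100+a/2.8,50+b/2.8])
def res(w):
    v=w[:3];a=w[3]
    sh=lambda p,X:proj(p,X)[0]+w[4:6]
    e=[]
    e+=list(sh(p4,G(v,0,.172,.006,-.108))-[297.7,91.7])
    e.append(sh(p4,G(v,0,.15,.046,-.049))[0]-275.3); e.append(sh(p4,G(v,0,.15,.046,.035))[0]-275.0)
    e+=list(sh(p8,G(v,a,.172,.006,-.108))-o(695,36))
    e+=list(sh(p8,G(v,a,.172,-.026,-.108))-o(727,68))
    e+=list((sh(p8,G(v,a,0,.006,-.108))-o(67,93))*.5)
    e.append(sh(p8,G(v,a,.15,.046,-.02))[0]-o(499,0)[0])
    e+=list((w[:2]-[.5903,.0002])/.002)+[(w[2]-.1892)/.01]+list(w[4:6]/1.5)
    return np.array(e)
s=least_squares(res,[.5903,.0002,.1892,.78,0,0],x_scale=[.01,.01,.01,.1,1,1]);print(s.x,np.degrees(s.x[3]));print(res(s.x).round(2))
J=s.jac;C=np.linalg.inv(J.T@J);print("sd deg",np.degrees(C[3,3]**.5))
E
```

```text
[ 0.58994678  0.00168002  0.18018081  0.78896438 -0.19074965  0.30227169] 45.20432896584572
[-0.08  0.52  0.53  0.1   0.09  0.4  -0.74 -1.05  0.16 -0.01  0.11 -0.18
  0.74 -0.9  -0.13  0.2 ]
sd deg 0.41428843694063033
```

The fit gives 45.2° ± 0.4, against 46.0° from kinematics with the rougher machine pose. I'll check that the hold is steady, then hand in.

```bash
python3 -m inch '0 0 0 0 0 0 0;0 0 0 0 0 0 0;0 0 0 0 0 0 0;0 0 0 0 0 0 0;0 0 0 0 0 0 0;0 0 0 0 0 0 0;0 0 0 0 0 0 0;0 0 0 0 0 0 0;0 0 0 0 0 0 0;0 0 0 0 0 0 0;0 0 0 0 0 0 0;0 0 0 0 0 0 0' 40
python3 ga.py
python3 - <<'E'
from plant import r
import cv2, numpy as np
a=cv2.imread("pics/w8.png").astype(int);im=r.capture("wrist")[:,:,::-1].astype(int)
print("wrist diff",np.abs(a-im).max(2)[60:240].mean(), r.get_state()['qd'].round(2))
im=r.capture("scene")[:,:,::-1];cv2.imwrite("pics/s9.png",cv2.resize(im[240:360,100:260],None,fx=4.5,fy=4.5,interpolation=cv2.INTER_CUBIC))
E
```

```text
time_s: 14.52
tcp_pos: [0.5935, 0.0003, 0.244]
eef_rot: [159.7, -0.0, -79.3]
contact_force: [-7.4, 0.4, 2.6]
gripper_width: 0.0107
zt [-0.34  -0.064 -0.938] grasp [0.5999 0.0015 0.2618] mx,my 0.009704760277151567 -0.0004907534147877016 r 0.159199564281869 (0.1569) ang 45.94282967026963 F [-7.4  0.4  2.6] M [-0.04  2.05 -0.16] 0.010682175515757631
wrist diff 2.2982738095238093 [-0.05  0.13  0.04 -0.04 -0.01  0.05]
```

View pics/s9.png

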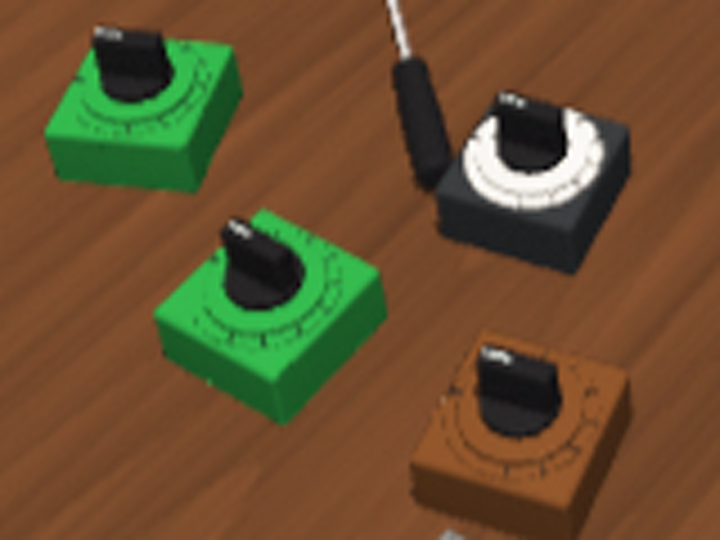

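The hold is steady. The counter's pointer, at crop (510,97), faces its zero mark, and the look-alikes and screwdriver have not moved.

```bash
python3 -c "
from plant import r;r.close_job()"
```

```text
the job is handed in; nothing more can be done
```

I turned the dark counter's reset knob anticlockwise about 77° to its zero stop with the guard still shut. I then lifted the guard by its bar handle and handed the job in at about 14.6 s, still holding it at about 45°.

- **Counter:** the twisting moment rose against the stop (0.03 to 0.68 N m). After release the pointer lined up with the thick mark to within about 1.5°.
- **Guard angle:** the camera fit gave 45.2° ± 0.4°. Arm kinematics gave 45.9°, using a machine pose that puts the handle about 2 mm too far from the hinge, so I trusted the camera more.
- **Hold:** over the last second the pose did not drift. The force on the tool was about 8 N and the grip is set to 40 N.
- **Grip width:** the gripper read 10.7 mm on the 12 mm bar. I could not explain the difference, but the bar was visibly between the pads and the guard moved with the fingers.
- **Other things:** the look-alike counters and the screwdriver are where they were in an enlarged view. The brush, tray, padlock, bottle, spare jaw and lock cylinder looked undisturbed, but I only checked them by eye at normal size.

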